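# Make up two seed-cleaning kits

### The job

Make up the kits for two seed cleaners. The black tray gets the steel pan in one compartment, with the brass sieve set squarely on top of the pan, and the green-lidded jar in the other; the green tray gets the brown cup in one compartment and the yellow-lidded jar in the other, all upright, and pan, cup and jars flat on the floor of the tray. Set the glass jars down gently, and leave the red-lidded jar, the orange cup and the tape dispenser where they stand.

Things in the scene. Friction and masses are not known exactly. Their poses are not given: they have to be found in the camera images.
- tray_black: Fixed low black tray, 95 mm (x) by 180 mm (y), with two compartments side by side along y, a white paper in each. Floor 4 mm thick; walls and divider 5 mm thick, top 10 mm over the table. A compartment is 85 mm (x) by 82.5 mm (y) inside, centred at x = 0, y = +43.75 or -43.75 mm. Origin: centre of its underside, at table height; z up. Stands left or right, turned up to 0.3 rad.
- tray_green: Fixed low green tray, 95 mm (x) by 180 mm (y), with two compartments side by side along y, a white paper in each. Floor 4 mm thick; walls and divider 5 mm thick, top 10 mm over the table. A compartment is 85 mm (x) by 82.5 mm (y) inside, centred at x = 0, y = +43.75 or -43.75 mm. Origin: centre of its underside, at table height; z up. Stands left or right, turned up to 0.3 rad.
- pan: Round open steel catch pan, 60 mm outside diameter, 36 mm high, wall and floor 4 mm, about 100 g. Origin: centre of its underside, z up. Grip it across the outside.
- sieve: Round brass seed sieve with a dark mesh bottom, 58 mm outside diameter, 28 mm high, its bottom flat and closed over the whole width, so that it rests on the pan's rim; about 80 g. Origin: centre of its underside, z up. Grip it across the outside.
- jar_green: Upright closed glass jar with a paper band and a green lid, 50 mm across, 65 mm high, about 110 g; can be gripped round its body 35 mm above its foot. Origin: centre of its underside, z up.
- jar_yellow: Upright closed glass jar with a paper band and a yellow lid, 50 mm across, 65 mm high, about 110 g; can be gripped round its body 35 mm above its foot. Origin: centre of its underside, z up.
- jar_red: Upright closed glass jar with a paper band and a red lid, 50 mm across, 65 mm high, about 110 g; can be gripped round its body 35 mm above its foot. Origin: centre of its underside, z up. Not wanted: stays where it is.
- cup_brown: Open square cup of dark brown plastic, 52 x 52 mm outside, 40 mm high, walls and floor 3 mm, about 40 g. Origin: centre of its underside, z up, x and y square to its sides; the sides can be gripped from outside. It may stand at any yaw.
- cup_orange: Open square cup of orange plastic, 52 x 52 mm outside, 40 mm high, walls and floor 3 mm, about 40 g. Origin: centre of its underside, z up, x and y square to its sides; the sides can be gripped from outside. It may stand at any yaw. Not wanted: stays where it is.
- dispenser: Blue tape dispenser with a clear roll, base 40 mm (x) by 80 mm (y), 62 mm high, standing beyond the other things. Origin: centre of its underside. Stays where it is.

How it is judged:
By the outcome, as a careful person would: the job done as asked, in the order asked, and still so for the second after the job is handed in, with the robot touching nothing.
It also fails if it takes over 122 s, if anything falls off the work surface, if the arm or the gripper's body presses on something with over 40 N, if the wrist force passes 120 N, or if a joint passes its speed limit or range.

### The arm

A 6-joint arm with a two-finger parallel gripper is mounted at the origin on the work surface. World frame = base frame: x ahead of the robot, y to its left, z up, the work surface at z = 0. Lengths are in mm, angles in rad, forces in N, time in s.
With the tool pointing down it reaches from about 350 to 875 mm from the base axis. Payload 4.2 kg.
Tool frame: the origin (TCP) lies between the finger pads; the fingertips stand 25 mm ahead of it and the grasp point (between the pads) lies 6 mm ahead of it; z points along the fingers, y is the line along which they close (so a half turn about z gives the same grasp; the last joint's range is limited). The gripper opens to 85 mm and grips with 20 to 120 N. Pads are 22 mm wide; open, the fingers measure 114 mm over their backs; the gripper's body (76 mm by 85 mm) begins 54 mm behind the grasp point. The pads swing forward as they close: fully open they stand 13 mm farther back than shut.
Start: joints at [-1.034, 0.385, 0.008, 0, -1.194, -0.259], TCP at [171.417, -601.012, 256.312] pointing down, gripper open.
Joint ranges: [-3.14, 3.14], [-1.21, 2.06], [-1.07, 1.41], [-3.16, 2.05], [-2.99, -0.16], [-3.1, 3.1]. Speed limits (rad/s): [2.79, 2.79, 3.14, 3.14, 3.14, 3.14].

### API

Orientations are given as a unit quaternion [x, y, z, w].
In Python, from bench import arm gives the robot as it stands.
- The arm moves only by the shell command python3 -m pendant 'ROWS'. ROWS is JSON, a list of rows, each a list of 7 numbers: the shift along the tool's x, y, z in m, then the turn, a rotation vector about the tool's x, y, z in degrees, then the finger opening in m, from 0 to 0.0854. In form: [[x, y, z, wx, wy, wz, fingers], ...]. A call has 1 to 12 rows; each row shifts and turns the commanded pose from where the row before left it, along the tool's axes as they then stand; what a row does not reach is not made up. A row lasts 1/10 s, in which the tool goes at most 50 mm and 8.59 degrees, less where a joint would pass 70% of its speed; a pose out of reach is approached as far as the arm can. A call is refused whole if a number of a shift passes 0.05 or a number of a turn 8.59, either way. A call with a gripper value outside its range is refused whole. The fingers move at their own pace and stop on an object; the grip force is fixed at half the most. Time passes only in rows, so rows that do not move let the fingers close. It gives the time, the measured TCP pose, the force, the opening and the grip force at its end, in the units of the state.
- arm.read_state(): the state, without advancing time (a new reading comes with each control period).
- arm.get_image(name): name is "scene" or "side" or "wrist"; returns a dict with "image" (420x560x3 uint8, red, green, blue), "fx", "fy", "cx", "cy" (pixels), "xyz" and "rotation" of the camera in the world. Camera axes: x right, y down, z forward; pixel columns grow to the right and rows downward; lengths in mm; the calibration is good to about 2 mm. A picture is of the moment at which its call begins. There is no depth.
- arm.job_done(): hands the job in; it is judged then, once.
The state is a dict: "clock": time; "joints": joint angles; "joint_vel": joint speeds; "joint_efforts": joint torques, N m; "position": TCP position; "ee_rot": TCP orientation; "contact_force": force on the tool from outside, world axes, zero at the start; "wrist_torque": the same for the moment, N m; "gripper_width": finger opening in mm; "grasp_force": force on a finger pad.
Only numpy, scipy, OpenCV 4.12 (cv2) and the standard library are available. Lean on these libraries where they do the work, as an engineer would, in place of code of your own. Each camera call takes 0.05 s, during which the arm holds its last target. There are 200 camera calls.

## Working session

There is one attempt and no reset: what is moved stays moved. The work goes in short steps, Python scripts to look and compute and a shell command to move; the robot and the scene stay as the last step left them, time stands still between calls to the robot, and variables do not carry over. Pictures are saved under pics/ and viewed, at most 16 in all, crops included, and the job is handed in when it is done.

```bash
ls; mkdir -p pics
python3 - <<'E'
from bench import arm
import cv2,pickle
d={}
for n in("scene","side","wrist"):
    r=arm.get_image(n); d[n]=r
    cv2.imwrite(f"pics/{n}0.png",r["image"][:,:,::-1])
    print(n,r["fx"],r["fy"],r["cx"],r["cy"],r["xyz"],r["rotation"])
pickle.dump(d,open("im0.pkl","wb"))
print(arm.read_state())
E
```

```text
pics
scene 422.7419530826737 422.7419530826737 282.4362495065721 206.54748444873889 [942.72791232 523.55643725 844.86710336] [ 0.32394112  0.88067657 -0.32444167 -0.11919956]
side 397.8549309235524 397.8549309235524 277.66832366227203 213.79728883471267 [207.49243196 436.31954082 617.23414469] [-0.26439479  0.89297889 -0.34644841  0.11250598]
wrist 337.3305918979062 337.3305918979062 280.0049868413993 214.67932020199024 [  94.26730087 -623.55190896  373.25542287] [0.59510343 0.78754599 0.12835575 0.09564532]
{'clock': 0.15, 'joints': array([-1.03437521e+00,  3.85394414e-01,  6.93575576e-03, -3.33615455e-04,
       -1.19400055e+00, -2.58589515e-01]), 'joint_vel': array([ 0.0005456 , -0.00234447,  0.00404059,  0.00066025, -0.00152565,
       -0.00080638]), 'joint_efforts': array([ 3.06191578e-04, -3.92678905e+01,  1.88583308e+01,  4.18853313e+00,
       -3.36961522e-03,  4.81577146e-06]), 'position': array([ 171.31706435, -600.64958427,  255.46526031]), 'ee_rot': array([-1.38408478e-01,  9.90374867e-01,  8.26639275e-04, -1.78902357e-04]), 'contact_force': array([-0.19251099,  0.60156044,  0.47995304]), 'wrist_torque': array([-0.03875631, -0.00869782,  0.02372055]), 'grasp_force': 0.0, 'gripper_width': 85.1607729361574}
```

View pics/scene0.png

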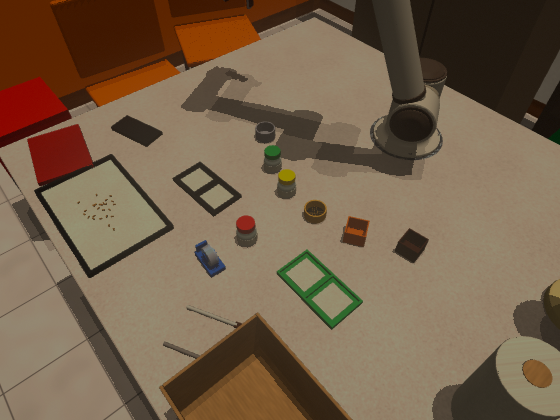

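View pics/side0.png

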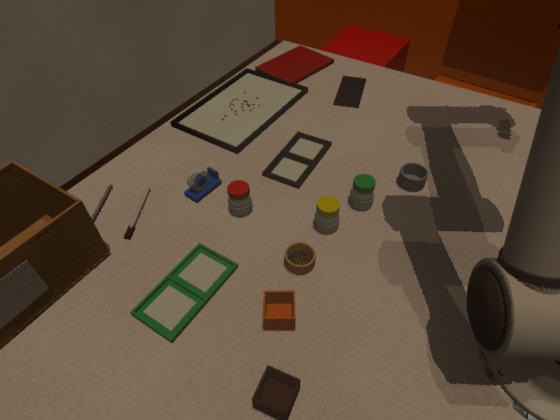

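Run:
```python
import pickle,cv2
d=pickle.load(open("im0.pkl","rb"))
def crop(n,x,y,w,h,s):
    im=d[n]["image"][y:y+h,x:x+w,::-1]
    im=cv2.convertScaleAbs(im,alpha=1.6,beta=10)
    im=cv2.resize(im,None,fx=s,fy=s,interpolation=cv2.INTER_CUBIC)
    for i in range(0,w,50): cv2.putText(im,str(x+i),(int(i*s),10),0,.4,(255,0,255),1);cv2.line(im,(int(i*s),0),(int(i*s),h*s),(255,0,255),1)
    for i in range(0,h,50): cv2.putText(im,str(y+i),(0,int(i*s)+10),0,.4,(255,0,255),1);cv2.line(im,(0,int(i*s)),(w*s,int(i*s)),(255,0,255),1)
    cv2.imwrite(f"pics/{n}_c.png",im)
crop("scene",170,115,266,200,3)
crop("side",130,125,310,295,2)
```

```text
(no output)
```

View pics/scene_c.png

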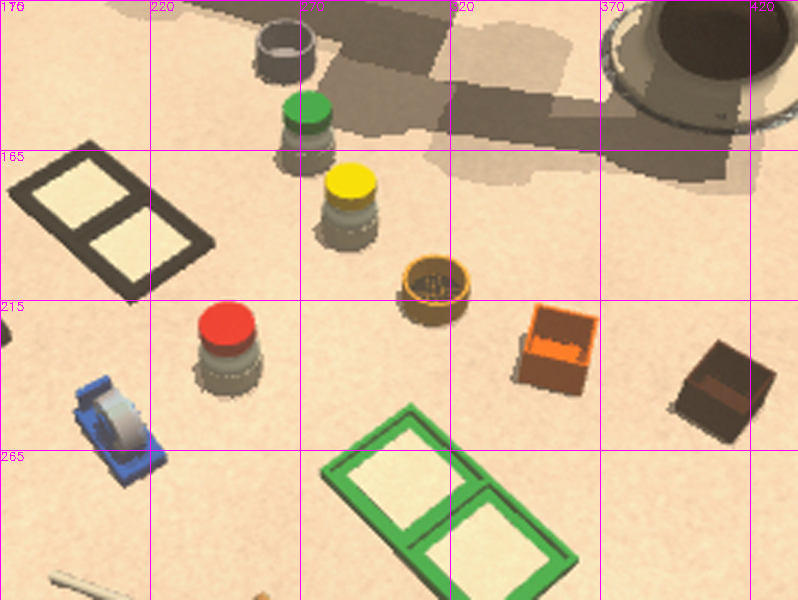

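View pics/side_c.png

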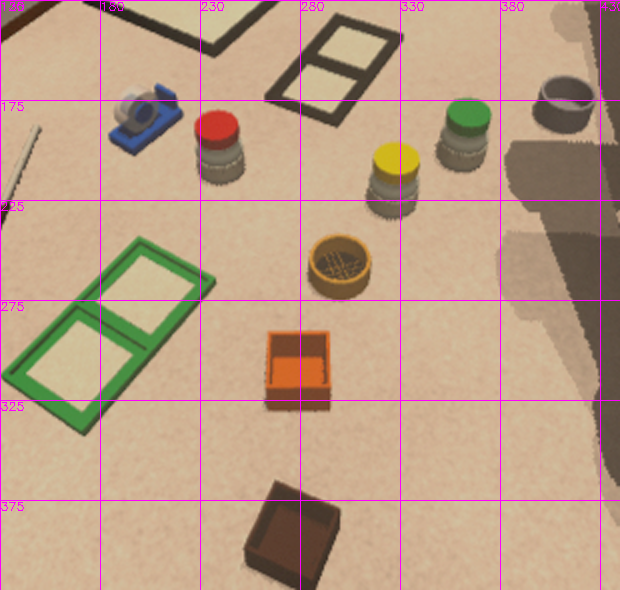

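```bash
cat > h.py <<'E'
import numpy as np, cv2, pickle
from scipy.spatial.transform import Rotation as R
def ray(c,px,z):
    p=np.atleast_2d(px).astype(float)
    v=np.c_[(p[:,0]-c["cx"])/c["fx"],(p[:,1]-c["cy"])/c["fy"],np.ones(len(p))]
    v=R.from_quat(c["rotation"]).apply(v); o=np.array(c["xyz"])
    return (o+v*((z-o[2])/v[:,2])[:,None])[:,:2]
def proj(c,P):
    q=R.from_quat(c["rotation"]).inv().apply(np.atleast_2d(P)-np.array(c["xyz"]))
    return np.c_[c["cx"]+c["fx"]*q[:,0]/q[:,2],c["cy"]+c["fy"]*q[:,1]/q[:,2]]
E
python3 - <<'E'
from h import *
d=pickle.load(open("im0.pkl","rb"))
S=lambda *p:np.array(p)/3+[170,115]-.33
T=lambda *p:np.array(p)/2+[130,125]-.25
np.set_printoptions(precision=1,suppress=True)
for n,z,a,b in[("green",65,(308,106),(468,114)),("yellow",65,(351,181),(396.5,158)),("red",65,(227,322),(217,127)),("pan",36,(286.5,38),(564,96)),("sieve",28,(436,277),(340,259)),("orangeTL",40,(536,305),(268,333)),("orangeTR",40,(597,319),(329,333)),("brown1",40,(718,341),(275,481)),("brown2",40,(776,374),(340,513))]:
    print(n,ray(d["scene"],S(a),z),ray(d["side"],T(b),z))
def tray(n,p,cam):
    q=ray(d[cam],p,10); print(n,cam,q.tolist(),"c",q.mean(0),[np.linalg.norm(q[i]-q[(i+1)%4]) for i in range(4)])
tray("black",S((90,142),(214,242),(133,302),(9,190)),"scene")
tray("black",T((338,13),(403,37),(338,125),(265,98)),"side")
tray("green",T((140,237),(215,282),(84,433),(3,376)),"side")
print(ray(d["scene"],S((411,404),(578,559),(321,473)),10))
E
```

```text
green [[ 401.5 -155.6]] [[ 397.5 -151.8]]
yellow [[434.3 -57.5]] [[428.8 -58.2]]
red [[609.5  -3. ]] [[601.8   0.1]]
pan [[ 333.8 -272.4]] [[ 331.8 -264.5]]
sieve [[429.8  47.8]] [[425.5  50.6]]
orangeTL [[395.7 129.7]] [[431.8 156.9]]
orangeTR [[368.7 171.9]] [[388.9 129.2]]
brown1 [[311.9 249.7]] [[356.4 256.7]]
brown2 [[303.2 299.7]] [[304.6 250.5]]
black scene [[553.4210413847145, -298.650009114039], [540.2647072563559, -119.68665553387575], [633.7980785447694, -109.26065183793844], [645.1015602468153, -293.1574044109839]] c [ 593.1 -205.2] [np.float64(179.44629016046986), np.float64(94.11266172861073), np.float64(184.24381755027866), np.float64(91.84490320778856)]
black side [[637.9593645857439, -295.67673927551874], [543.816574345826, -295.50992323412487], [529.6164483649734, -117.66580843926744], [623.6121088558792, -111.32620029960316]] c [ 583.8 -205. ] [np.float64(94.1429380343998), np.float64(178.41012511917174), np.float64(94.20920773728083), np.float64(184.90799054580822)]
green side [[610.4027709625537, 121.11293538568663], [516.111362211911, 124.06539738530728], [515.2801930768318, 299.04471118571666], [609.2431924538735, 299.172587671996]] c [562.8 210.8] [np.float64(94.33762131853861), np.float64(174.98128785728275), np.float64(93.96308639208101), np.float64(178.0634280099066)]
[[524.8 121.2]
 [524.5 300.3]
 [620.2 123.7]]
```

```bash
cat >> h.py <<'E'
def plan(x,y,z,yaw=None):
    "tool-frame shift (m) to TCP x,y,z and turn (deg) to level with closing axis at yaw deg"
    from bench import arm
    s=arm.read_state(); r=R.from_quat(s["ee_rot"])
    sh=r.inv().apply(np.array([x,y,z])-s["position"])/1000
    y0=r.as_matrix()[:,1]; now=np.degrees(np.arctan2(y0[1],y0[0]))
    print("clock",round(s["clock"],2),"pos",s["position"].round(1),"closing",round(now,1),"z",r.as_matrix()[:,2].round(4),"shift",sh.round(4))
    if yaw is not None:
        Yx=np.radians(yaw); yy=np.array([np.cos(Yx),np.sin(Yx),0]); zz=np.array([0,0,-1.]); M=np.c_[np.cross(yy,zz),yy,zz]
        print("turn",np.degrees((r.inv()*R.from_matrix(M)).as_rotvec()).round(2))
E
python3 -m pendant '[[0,0,0,0,0,-7.8,0.085],[0,0,0,0,0,-7.8,0.085],[0,0,0,0,0,-7.8,0.085],[0,0,0,0,0,-7.8,0.085],[0,0,0,0,0,-7.8,0.085],[0,0,0,0,0,-7.8,0.085],[0,0,0,0,0,-7.8,0.085],[0,0,0,0,0,-7.8,0.085],[0,0,0,0,0,-7.8,0.085],[0,0,0,0,0,-7.8,0.085],[0,0,0,0,0,0,0.085]]'
python3 -c "
from h import *; from bench import arm
plan(333,-268,220,184.5); s=arm.read_state(); print(s['joints'])
r=R.from_quat(s['ee_rot']); 
d=pickle.load(open('im0.pkl','rb'))['wrist']
r0=R.from_quat([-1.38408478e-01,9.90374867e-01,8.26639275e-04,-1.78902357e-04])
print('cam in tool',r0.inv().apply(d['xyz']-np.array([171.3,-600.6,255.5])),(r0.inv()*R.from_quat(d['rotation'])).as_matrix().round(3))
"
```

```text
clock: 1.25
position: [171.4, -600.8, 255.9]
ee_rot: [0.731, -0.683, -0.0, -0.0]
contact_force: [0.6, -0.6, 1.3]
gripper_width: 84.9
grasp_force: 0.0
clock 1.25 pos [ 171.4 -600.8  255.9] closing -176.1 z [-3.e-04  8.e-04 -1.e+00] shift [-0.321  -0.1839  0.0361]
turn [ 0.01  0.05 -0.6 ]
[-1.03439562e+00  3.85031265e-01  7.38353321e-03 -1.84017052e-04
 -1.19399444e+00  1.10252753e+00]
cam in tool [  80.38839122   -0.75517354 -117.74677382] [[-0.001 -0.949 -0.316]
 [ 1.    -0.001  0.   ]
 [-0.    -0.316  0.949]]
```

```bash
python3 -m pendant '[[-0.040,-0.023,0.0065,0,0,0,0.085],[-0.040,-0.023,0.0065,0,0,0,0.085],[-0.040,-0.023,0.0065,0,0,0,0.085],[-0.040,-0.023,0.0065,0,0,0,0.085],[-0.040,-0.023,0.0065,0,0,0,0.085],[-0.040,-0.023,0.0065,0,0,0,0.085],[-0.040,-0.023,0.0065,0,0,0,0.085],[-0.040,-0.023,0.0065,0,0,0,0.085],[0,0,0,0,0,0,0.085],[0,0,0,0,0,0,0.085]]'
cat >> h.py <<'E'
def snap(tag,scale=1):
    from bench import arm
    c=arm.get_image("wrist"); pickle.dump(c,open(f"{tag}.pkl","wb"))
    im=cv2.convertScaleAbs(c["image"][:,:,::-1],alpha=1.5,beta=10); cv2.imwrite(f"pics/{tag}.png",im); return c
E
python3 -c "
from h import *
snap('w1'); plan(333,-268,60,184.5)"
```

```text
clock: 2.25
position: [333.6, -268.3, 204.4]
ee_rot: [0.731, -0.682, 0.0, 0.0]
contact_force: [-0.2, 0.9, -0.1]
gripper_width: 84.9
grasp_force: 0.0
clock 2.3 pos [ 333.3 -269.1  204.5] closing -176.1 z [ 2.e-04 -2.e-04 -1.e+00] shift [-0.0012  0.0003  0.1445]
turn [-0.01 -0.01 -0.63]
```

View pics/w1.png

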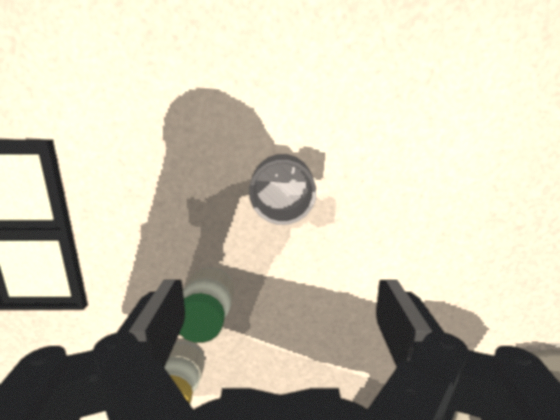

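The wrist picture shows the pan rim about (283,188), the green lid at (200,317), and two near corners of the black tray at (53,139) and (87,307).

```bash
python3 -c "
from h import *
c=pickle.load(open('w1.pkl','rb'))
print(c['xyz'],c['rotation'])
print('pan',ray(c,[(283,188),(250,188),(316,188)],36),'green',ray(c,(200,317),65),'tray',ray(c,[(53,139),(87,307)],10))
p=ray(c,(283,188),36)[0]; plan(p[0],p[1],120)
"
```

```text
[ 340.37669483 -349.85636767  322.36549946] [-0.03384874  0.9865072   0.16008457 -0.00554366]
pan [[ 332.87968212 -279.26872374]
 [ 361.58288119 -277.29693823]
 [ 304.175904   -281.24054903]] green [[ 399.26211764 -163.10203202]] tray [[ 543.83359386 -304.12851888]
 [ 532.83991627 -127.50963246]]
clock 2.3 pos [ 333.3 -269.1  204.5] closing -176.1 z [ 2.e-04 -2.e-04 -1.e+00] shift [0.0101 0.0011 0.0845]
```

```bash
python3 -m pendant '[[0,0,0,0,0,8.2,0.085],[0,0,0,0,0,8.2,0.085],[0,0,0,0,0,8.2,0.085],[0,0,0,0,0,8.2,0.085],[0,0,0,0,0,8.2,0.085],[0,0,0,0,0,8.2,0.085],[0,0,0,0,0,8.2,0.085],[0,0,0,0,0,8.2,0.085],[0,0,0,0,0,8.2,0.085],[0,0,0,0,0,8.2,0.085],[0,0,0,0,0,8.2,0.085],[0,0,0,0,0,0,0.085]]'
python3 -m pendant '[[0,-0.005,0.040,0,0,0,0.085],[0,0,0.040,0,0,0,0.085],[0,0,0.030,0,0,0,0.085],[0,0,0,0,0,0,0.085],[0,0,0,0,0,0,0.085]]'
python3 -c "
from h import *
c=snap('w2'); plan(333,-274,35,94)
from bench import arm
d=arm.get_image('scene');cv2.imwrite('pics/s2.png',cv2.resize(d['image'][80:230,180:380,::-1],None,fx=4,fy=4))"
```

```text
clock: 3.5
position: [332.5, -270.5, 204.4]
ee_rot: [-0.03, 1.0, -0.0, 0.0]
contact_force: [-0.7, 0.4, 0.2]
gripper_width: 85.0
grasp_force: 0.0
clock: 4.0
position: [333.6, -275.0, 94.7]
ee_rot: [-0.033, 0.999, -0.0, -0.0]
contact_force: [0.5, -0.4, 0.3]
gripper_width: 85.0
grasp_force: 0.0
clock 4.05 pos [ 334.3 -275.1   95.5] closing 93.7 z [ 0.0019 -0.0011 -1.    ] shift [0.0014 0.0013 0.0605]
turn [-0.07  0.1  -0.25]
```

View pics/w2.png

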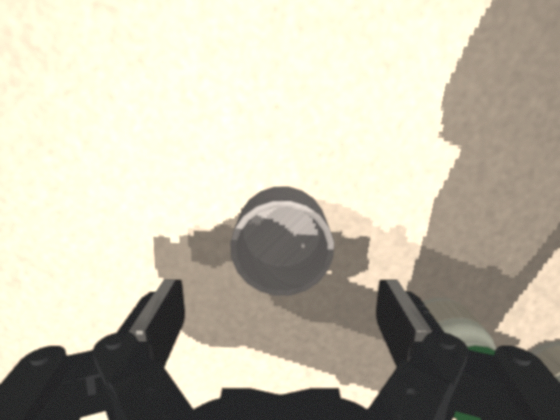

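Pan rim centred near (282,243), well between the fingertips (columns 183 and 378).

```bash
python3 -c "
from h import *
c=pickle.load(open('w2.pkl','rb'))
print('pan',ray(c,[(282,241),(231,241),(333,241)],36))"
python3 -m pendant '[[0,0.001,0.040,0,0,0,0.085],[0,0,0.0205,0,0,0,0.085],[0,0,0,0,0,0,0.085],[0,0,0,0,0,0,0.02],[0,0,0,0,0,0,0.02],[0,0,0,0,0,0,0.02],[0,0,0,0,0,0,0.02],[0,0,0,0,0,0,0.02],[0,0,0,0,0,0,0.02]]'
python3 -c "
from h import *
plan(333,-274,120,94)"
```

```text
pan [[ 327.8419847  -274.85724792]
 [ 329.71155173 -303.69062629]
 [ 325.97253439 -246.02566957]]
clock: 5.0
position: [334.9, -273.8, 36.2]
ee_rot: [-0.033, 0.999, -0.001, 0.002]
contact_force: [-1.2, -0.0, 7.2]
gripper_width: 58.0
grasp_force: 62.9
clock 5.0 pos [ 334.9 -273.8   36.2] closing 93.7 z [ 0.0045 -0.0018 -1.    ] shift [ 0.0015 -0.0002 -0.0839]
turn [-0.12  0.25 -0.25]
```

```bash
python3 -m pendant '[[0,0,-0.03,0,0,0,0.02],[0,0,-0.05,0,0,0,0.02],[-0.036,0.0012,-0.01,0,0,0,0.02],[-0.036,0.0012,-0.01,0,0,0,0.02],[-0.036,0.0012,-0.01,0,0,0,0.02],[-0.036,0.0012,0,0,0,0,0.02],[-0.036,0.0012,0,0,0,0,0.02],[-0.036,0.0012,0,0,0,0,0.02],[-0.036,0.0012,0,0,0,0,0.02],[0,0,0,0,0,0,0.02],[0,0,0,0,0,0,0.02]]'
python3 -c "
from h import *
c=snap('w3'); plan(588.3,-250.5,150,94)
"
```

```text
clock: 6.1
position: [584.4, -248.1, 144.4]
ee_rot: [-0.033, 0.999, 0.0, 0.0]
contact_force: [-0.3, -0.2, -0.7]
gripper_width: 57.8
grasp_force: 65.3
clock 6.15 pos [ 583.6 -248.2  144.4] closing 93.7 z [-1.e-04  4.e-04 -1.e+00] shift [-0.0046 -0.0025 -0.0056]
turn [ 0.03 -0.01 -0.29]
```

View pics/w3.png

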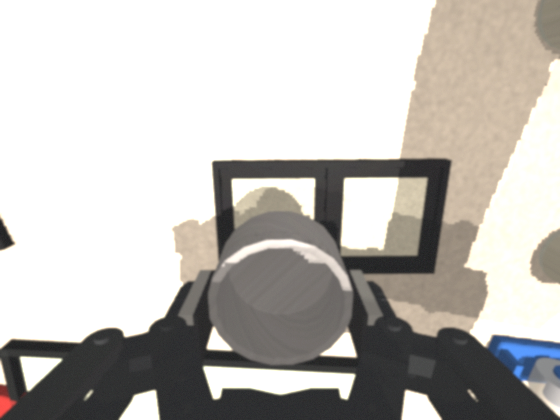

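Black tray outer corners at (214,161), (450,159), (434,272); the fourth is hidden behind the pan.

```bash
cat >> h.py <<'E'
def wray(tag,px,z,b=5.3):
    c=pickle.load(open(tag+".pkl","rb")); u=-R.from_quat(c["rotation"]).as_matrix()[:2,1]; u/=np.linalg.norm(u)
    return ray(c,px,z)-b*u
E
python3 -c "
from h import *
q=wray('w3',[(214,161),(450,159),(434,272)],10);print(q,np.linalg.norm(q[0]-q[1]),np.linalg.norm(q[2]-q[1]))
c=(q[0]+q[2])/2; v=(q[1]-q[0]);v/=np.linalg.norm(v);a=np.degrees(np.arctan2(-v[0],v[1]));print(c,a,c+43.75*v,c-43.75*v)
B=c-43.75*v; plan(B[0]+1.5,B[1],43)"
```

```text
[[ 554.47544745 -300.02864498]
 [ 541.61526606 -124.04497768]
 [ 635.68341091 -116.28565867]] 176.4529269344874 94.38762051188294
[ 595.07942918 -208.15715183] 4.17951691617926 [ 591.89085676 -164.52350075] [ 598.2680016 -251.7908029]
clock 6.15 pos [ 583.6 -248.2  144.4] closing 93.7 z [-1.e-04  4.e-04 -1.e+00] shift [-0.0159 -0.0046  0.1014]
```

```bash
python3 -m pendant '[[-0.0142,-0.0038,0,0,0,0,0.02],[0,0,0.04,0,0,0,0.02],[0,0,0.04,0,0,0,0.02],[0,0,0,0,0,0,0.02],[0,0,0,0,0,0,0.02],[0,0,0,0,0,0,0.02]]'
python3 -c "
from h import *
from bench import arm
plan(598,-251,40.5,94)
o=[]
for n,x,y in(('scene',160,130),('side',240,110)):
    c=arm.get_image(n); o.append(cv2.convertScaleAbs(cv2.resize(c['image'][y:y+100,x:x+100,::-1],None,fx=4,fy=4,interpolation=cv2.INTER_CUBIC),alpha=1.5))
cv2.imwrite('pics/d1.png',np.hstack(o))"
```

```text
clock: 6.75
position: [600.1, -252.0, 66.8]
ee_rot: [-0.033, 0.999, -0.001, 0.002]
contact_force: [0.3, 0.1, -0.6]
gripper_width: 58.2
grasp_force: 65.3
clock 6.75 pos [ 600.1 -252.    66.8] closing 93.7 z [ 0.0046 -0.0015 -1.    ] shift [0.0021 0.0012 0.0263]
turn [-0.1   0.26 -0.26]
```

View pics/d1.png

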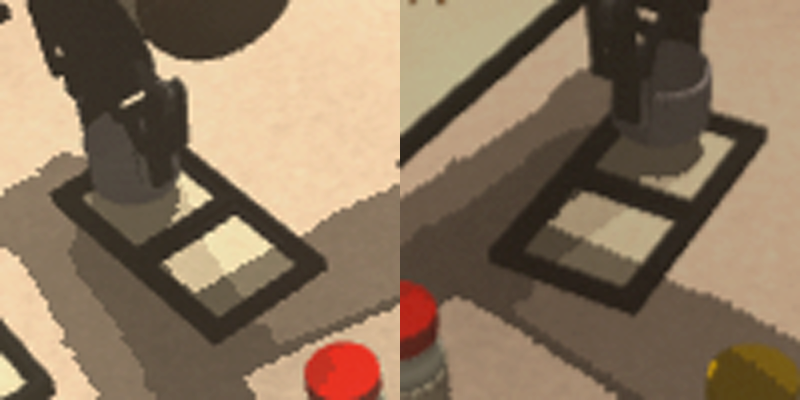

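```bash
python3 -c "
from h import *
d=pickle.load(open('im0.pkl','rb'))
print('scene',ray(d['scene'],(193.2,176.3),30.6),'side',ray(d['side'],(305,142.3),30.6))
for z in (30.6,): print(proj(d['scene'],[598,-252,z]),proj(d['side'],[598,-252,z]))
"
```

```text
scene [[ 606.97272303 -242.71198189]] side [[ 587.41456312 -240.62760882]]
[[194.1507289  172.90775973]] [[303.64188338 138.44792737]]
```

```bash
python3 -c "
from h import *
d=pickle.load(open('im0.pkl','rb'))
print('scene',ray(d['scene'],(193.2,173.3),30.6),'side',ray(d['side'],(305.2,139.3),30.6))
print('shadow check: paper px')
"
```

```text
scene [[ 600.78147086 -252.39754251]] side [[ 593.06006103 -251.07563914]]
shadow check: paper px
```

```bash
python3 -m pendant '[[0.0045,0.003,0.010,0,0,0,0.02],[0,0,0.010,0,0,0,0.02],[0,0,0.003,0,0,0,0.02],[0,0,0,0,0,0,0.02],[0,0,0,0,0,0,0.02]]'
python3 -c "
from h import *
plan(595,-249,40.2,94)"
```

```text
clock: 7.35
position: [593.9, -248.5, 40.4]
ee_rot: [-0.032, 0.999, 0.0, -0.0]
contact_force: [-0.2, 0.1, -0.4]
gripper_width: 58.0
grasp_force: 65.4
clock 7.35 pos [ 593.9 -248.5   40.4] closing 93.7 z [-7.e-04  1.e-04 -1.e+00] shift [-0.0011 -0.0005  0.0002]
turn [ 0.01 -0.04 -0.28]
```

```bash
python3 -m pendant '[[0,0,0.001,0,0,0,0.02],[0,0,0.001,0,0,0,0.02],[0,0,0,0,0,0,0.02],[0,0,0,0,0,0,0.02]]'
```

```text
clock: 7.75
position: [593.9, -248.6, 40.3]
ee_rot: [-0.033, 0.999, -0.0, -0.0]
contact_force: [-4.0, 2.5, 7.7]
gripper_width: 58.2
grasp_force: 66.3
```

```bash
python3 -m pendant '[[0,0,0,0,0,0,0.085],[0,0,0,0,0,0,0.085],[0,0,0,0,0,0,0.085],[0,0,0,0,0,0,0.085],[0,0,-0.02,0,0,0,0.085],[0,0,-0.05,0,0,0,0.085],[0,0,-0.05,0,0,0,0.085],[0,0,-0.03,0,0,0,0.085],[0,0,0,0,0,0,0.085],[0,0,0,0,0,0,0.085],[0,0,0,0,0,0,0.085]]'
python3 -c "
from h import *
c=snap('w4'); plan(595,-249,190,94)
"
```

```text
clock: 8.85
position: [593.1, -248.4, 187.0]
ee_rot: [-0.032, 0.999, 0.001, -0.002]
contact_force: [-0.2, 0.5, 0.7]
gripper_width: 85.1
grasp_force: 0.0
clock 8.9 pos [ 593.1 -248.4  186.8] closing 93.7 z [-3.7e-03  9.0e-04 -1.0e+00] shift [-0.0018 -0.0007 -0.0033]
turn [ 0.07 -0.21 -0.3 ]
```

View pics/w4.png

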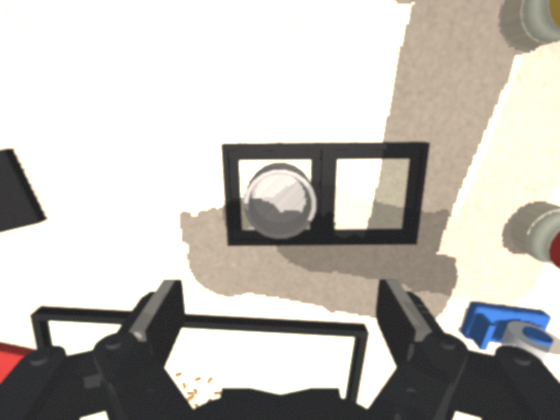

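Pan sits inside the compartment: rim centre (280,202), tray corners (223,145), (428,144), (417,244), (230,244).

```bash
python3 -c "
from h import *
q=wray('w4',[(223,145),(428,144),(417,244),(230,244)],10);c=q.mean(0);v=q[1]-q[0]+q[2]-q[3];v/=np.linalg.norm(v)
print(q.round(1),c,np.degrees(np.arctan2(-v[0],v[1])),'A',c+43.75*v,'B',c-43.75*v,'pan',wray('w4',[(280,202),(244,202),(316,202)],40))
"
```

```text
[[ 555.8 -300.4]
 [ 543.7 -124. ]
 [ 636.9 -115.6]
 [ 648.1 -292.7]] [ 596.13427256 -208.15864827] 3.7722236137485448 A [ 593.25595267 -164.50343352] B [ 599.01259246 -251.81386302] pan [[ 595.10173228 -248.62070727]
 [ 596.96692343 -277.99329281]
 [ 593.2359782  -219.23925693]]
```

```bash
python3 -m pendant '[[0.0182,0.0384,0.0015,0,0,0,0.085],[0.0182,0.0384,0.0015,0,0,0,0.085],[0.0182,0.0384,0.0015,0,0,0,0.085],[0.0182,0.0384,0.0015,0,0,0,0.085],[0.0182,0.0384,0.0015,0,0,0,0.085],[0.0182,0.0384,0.0015,0,0,0,0.085],[0.0182,0.0384,0.0015,0,0,0,0.085],[0.0182,0.0384,0.0015,0,0,0,0.085],[0,0,0,0,0,0,0.085],[0,0,0,0,0,0,0.085],[0,0,0,0,0,0,0.085],[0,0,0,0,0,0,0.085]]'
python3 -c "
from h import *
c=snap('w5'); plan(428,48.5,175,93.7)
"
```

```text
clock: 10.1
position: [429.2, 47.6, 176.4]
ee_rot: [-0.031, 1.0, -0.0, -0.0]
contact_force: [0.7, -1.2, -0.2]
gripper_width: 85.1
grasp_force: 0.0
clock 10.15 pos [429.2  47.5 176.4] closing 93.6 z [-7.e-04 -4.e-04 -1.e+00] shift [0.0011 0.001  0.0014]
turn [-0.02 -0.04 -0.11]
```

View pics/w5.png

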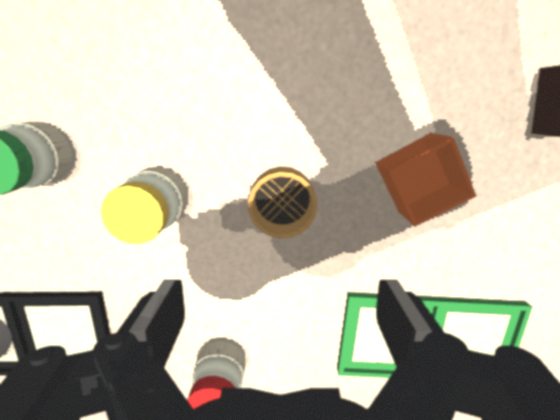

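Sieve rim centred at about (283,204); yellow jar and orange cup leave room for the fingers either side.

```bash
python3 -c "
from h import *
print('sieve',wray('w5',[(283,204),(248,204),(318,204)],28),'yellow',wray('w5',(134,213),65))
p=wray('w5',(283,204),28)[0]; plan(p[0],p[1],26)
"
```

```text
sieve [[433.46653168  49.68526204]
 [435.25929051  20.91894243]
 [431.67390024  78.44953766]] yellow [[435.83410231 -57.29056551]]
clock 10.15 pos [429.2  47.5 176.4] closing 93.6 z [-7.e-04 -4.e-04 -1.e+00] shift [-0.0045  0.0019  0.1504]
```

```bash
python3 -m pendant '[[-0.003,0.002,0.045,0,0,0,0.085],[0,0,0.045,0,0,0,0.085],[0,0,0.040,0,0,0,0.085],[0,0,0.0155,0,0,0,0.085],[0,0,0,0,0,0,0.085],[0,0,0,0,0,0,0.02],[0,0,0,0,0,0,0.02],[0,0,0,0,0,0,0.02],[0,0,0,0,0,0,0.02],[0,0,0,0,0,0,0.02],[0,0,0,0,0,0,0.02]]'
python3 -c "
from h import *
plan(428,48.5,175,93.7)
"
```

```text
clock: 11.25
position: [432.8, 50.9, 33.2]
ee_rot: [-0.033, 0.999, 0.001, 0.002]
contact_force: [-0.3, -2.5, 6.8]
gripper_width: 56.4
grasp_force: 63.2
clock 11.25 pos [432.8  50.9  33.2] closing 93.8 z [ 0.0034  0.0013 -1.    ] shift [ 0.0045 -0.0019 -0.1419]
turn [0.06 0.2  0.05]
```

```bash
python3 -m pendant '[[0,0,-0.03,0,0,0,0.02],[0,0,-0.05,0,0,0,0.02],[-0.01775,-0.03865,-0.02,0,0,0,0.02],[-0.01775,-0.03865,0,0,0,0,0.02],[-0.01775,-0.03865,0,0,0,0,0.02],[-0.01775,-0.03865,0,0,0,0,0.02],[-0.01775,-0.03865,0,0,0,0,0.02],[-0.01775,-0.03865,0,0,0,0,0.02],[-0.01775,-0.03865,0,0,0,0,0.02],[-0.01775,-0.03865,0,0,0,0,0.02],[0,0,0,0,0,0,0.02],[0,0,0,0,0,0,0.02]]'
python3 -m pendant '[[0,0,0.025,0,0,0,0.02],[0,0,0,0,0,0,0.02],[0,0,0,0,0,0,0.02],[0,0,0,0,0,0,0.02]]'
python3 -c "
from h import *
plan(594.4,-248.5,73.2,93.7)
"
```

```text
clock: 12.45
position: [593.1, -249.4, 131.5]
ee_rot: [-0.031, 1.0, 0.0, 0.0]
contact_force: [-0.7, 0.6, -1.2]
gripper_width: 55.9
grasp_force: 64.3
clock: 12.85
position: [593.9, -248.1, 107.8]
ee_rot: [-0.033, 0.999, -0.0, 0.001]
contact_force: [-0.6, 0.2, -0.1]
gripper_width: 56.1
grasp_force: 64.3
clock 12.85 pos [ 593.9 -248.1  107.8] closing 93.8 z [ 1.8e-03 -6.0e-04 -1.0e+00] shift [-0.0004 -0.0004  0.0346]
turn [-0.04  0.1   0.1 ]
```

```bash
python3 -m pendant '[[-0.0004,-0.0004,0.015,0,0,0,0.02],[0,0,0.015,0,0,0,0.02],[0,0,0.002,0,0,0,0.02],[0,0,0.001,0,0,0,0.02],[0,0,0,0,0,0,0.02],[0,0,0,0,0,0,0.02]]'
python3 -c "
from h import *
plan(594.4,-248.5,73.2,93.7)
"
```

```text
clock: 13.45
position: [594.1, -249.2, 73.5]
ee_rot: [-0.032, 0.999, -0.0, 0.0]
contact_force: [0.6, 0.8, -1.0]
gripper_width: 55.7
grasp_force: 64.3
clock 13.45 pos [ 594.1 -249.2   73.5] closing 93.7 z [ 7.e-04 -2.e-04 -1.e+00] shift [-0.0004  0.0006  0.0003]
turn [-0.01  0.04  0.01]
```

```bash
python3 -m pendant '[[0,0.0005,0.001,0,0,0,0.02],[0,0,0.001,0,0,0,0.02],[0,0,0,0,0,0,0.02],[0,0,0,0,0,0,0.02]]'
```

```text
clock: 13.85
position: [594.2, -249.0, 73.2]
ee_rot: [-0.033, 0.999, -0.001, 0.001]
contact_force: [-2.5, -0.4, 8.2]
gripper_width: 55.8
grasp_force: 65.0
```

```bash
python3 -m pendant '[[0,0,0,0,0,0,0.085],[0,0,0,0,0,0,0.085],[0,0,0,0,0,0,0.085],[0,0,0,0,0,0,0.085],[0,0,-0.02,0,0,0,0.085],[0,0,-0.05,0,0,0,0.085],[0,0,-0.05,0,0,0,0.085],[0,0,-0.022,0,0,0,0.085],[0,0,0,0,0,0,0.085],[0,0,0,0,0,0,0.085],[0,0,0,0,0,0,0.085]]'
python3 -c "
from h import *
c=snap('w6'); plan(595,-249,190,94)
from bench import arm
im=cv2.convertScaleAbs(cv2.resize(c['image'][130:280,200:450,::-1],None,fx=2,fy=2,interpolation=cv2.INTER_CUBIC),alpha=1.3)
o=[im]
for n,x,y in(('scene',160,110),('side',240,90)):
    c=arm.get_image(n); o.append(cv2.convertScaleAbs(cv2.resize(c['image'][y:y+120,x:x+100,::-1],None,fx=2.5,fy=2.5,interpolation=cv2.INTER_CUBIC),alpha=1.5))
bot=np.hstack(o[1:])
cv2.imwrite('pics/w6c.png',np.vstack([o[0],bot]))
"
```

```text
clock: 14.95
position: [592.9, -248.2, 211.3]
ee_rot: [-0.032, 0.999, 0.001, -0.002]
contact_force: [-0.0, 0.3, 0.3]
gripper_width: 85.1
grasp_force: 0.0
clock 15.0 pos [ 593.  -248.3  211.2] closing 93.7 z [-0.0038  0.001  -1.    ] shift [-0.0021 -0.0009  0.0212]
turn [ 0.07 -0.21 -0.29]
```

View pics/w6c.png

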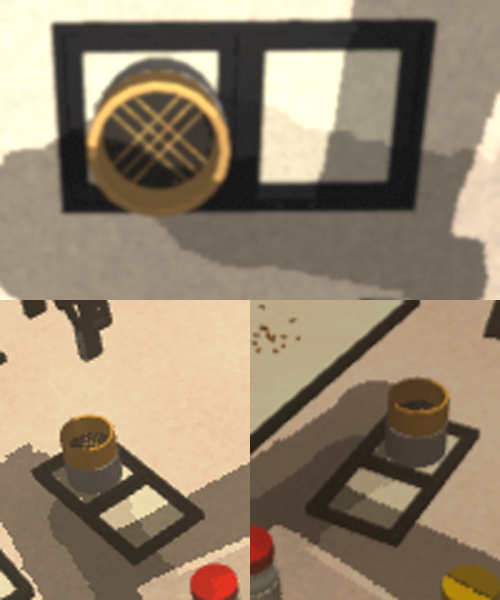

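```bash
python3 -c "
from h import *
d=pickle.load(open('im0.pkl','rb'))
for n,o in(('scene',160),('side',240)):
  r=[]
  for z,rad in((10,30),(30,30),(45,29),(68,29)):
    t=np.linspace(0,6.28,200);p=proj(d[n],np.c_[593+rad*np.cos(t),-248.5+rad*np.sin(t),0*t+z]);r.append(((p[:,0].min()-o)*2.5,(p[:,0].max()-o)*2.5))
  print(n,np.round(r,1))
print(wray('w6',(200+159/2,130+150/2),68))
"
```

```text
scene [[ 66.4 121.4]
 [ 63.2 118.9]
 [ 61.7 116.1]
 [ 57.9 113.1]]
side [[130.5 191.7]
 [130.7 192.8]
 [131.8 192.6]
 [132.1 193.9]]
[[ 596.31020252 -248.79442492]]
```

```bash
python3 -m pendant '[[0,0,0,0,0,-8.2,0.085],[0,0,0,0,0,-8.2,0.085],[0,0,0,0,0,-8.2,0.085],[0,0,0,0,0,-8.2,0.085],[0,0,0,0,0,-8.2,0.085],[0,0,0,0,0,-8.2,0.085],[0,0,0,0,0,-8.2,0.085],[0,0,0,0,0,-8.2,0.085],[0,0,0,0,0,-8.2,0.085],[0,0,0,0,0,-8.2,0.085],[0,0,0,0,0,-8.2,0.085],[0,0,0,0,0,0,0.085]]'
python3 -m pendant '[[-0.021,0.0372,0.006,0,0,0,0.085],[-0.021,0.0372,0.006,0,0,0,0.085],[-0.021,0.0372,0.006,0,0,0,0.085],[-0.021,0.0372,0.006,0,0,0,0.085],[-0.021,0.0372,0.006,0,0,0,0.085],[0,0,0,0,0,0,0.085],[0,0,0,0,0,0,0.085],[0,0,0,0,0,0,0.085]]'
python3 -c "
from h import *
c=snap('w7'); plan(400,-157,41,184)
hsv=cv2.cvtColor(c['image'],cv2.COLOR_RGB2HSV)
m=cv2.inRange(hsv,(45,90,40),(85,255,255)); n,l,s,ce=cv2.connectedComponentsWithStats(m)
for i in range(1,n):
  if s[i,4]>300: print(s[i],ce[i],wray('w7',ce[i],65))
"
```

```text
clock: 16.3
position: [593.6, -248.5, 212.3]
ee_rot: [0.731, -0.683, -0.001, 0.0]
contact_force: [0.4, -0.1, 0.3]
gripper_width: 84.5
grasp_force: 0.0
clock: 17.1
position: [402.6, -156.7, 183.8]
ee_rot: [0.73, -0.683, 0.001, -0.0]
contact_force: [-0.4, 0.1, 0.5]
gripper_width: 85.0
grasp_force: 0.0
clock 17.15 pos [ 402.6 -156.8  183.7] closing -176.2 z [ 1.4e-03 -2.0e-04 -1.0e+00] shift [0.     0.0029 0.1427]
turn [-0.08 -0.02 -0.16]
[ 255  187   57   58 2624] [283.04153963 215.64329268] [[ 401.40999938 -153.67862664]]
```

```bash
python3 -m pendant '[[-0.0018,0.0015,0.040,0,0,0,0.085],[0,0,0.045,0,0,0,0.085],[0,0,0.040,0,0,0,0.085],[0,0,0.0175,0,0,0,0.085],[0,0,0,0,0,0,0.085],[0,0,0,0,0,0,0.02],[0,0,0,0,0,0,0.02],[0,0,0,0,0,0,0.02],[0,0,0,0,0,0,0.02],[0,0,0,0,0,0,0.02],[0,0,0,0,0,0,0.02],[0,0,0,0,0,0,0.02]]'
python3 -c "
from h import *
plan(591.5,-164.5,45,184)
"
```

```text
clock: 18.35
position: [400.8, -154.9, 42.6]
ee_rot: [0.731, -0.682, 0.002, -0.001]
contact_force: [-0.4, 0.3, 6.5]
gripper_width: 47.5
grasp_force: 61.5
clock 18.35 pos [ 400.8 -154.9   42.6] closing -176.1 z [ 3.9e-03 -3.0e-04 -1.0e+00] shift [ 0.0227 -0.1896 -0.0017]
turn [-0.22 -0.03 -0.06]
```

```bash
python3 -m pendant '[[0,0,-0.02,0,0,0,0.02],[0,0,-0.04,0,0,0,0.02],[0.004,-0.038,0,0,0,0,0.02],[0.005,-0.038,0,0,0,0,0.02],[0.005,-0.038,0,0,0,0,0.02],[0.005,-0.038,0,0,0,0,0.02],[0.004,-0.038,0,0,0,0,0.02],[0,0,0.025,0,0,0,0.02],[0,0,0,0,0,0,0.02],[0,0,0,0,0,0,0.02],[0,0,0,0,0,0,0.02]]'
python3 -c "
from h import *
plan(591.5,-164.5,46.6,184)
"
```

```text
clock: 19.45
position: [590.4, -164.9, 77.2]
ee_rot: [0.731, -0.682, 0.001, -0.0]
contact_force: [-0.0, 0.2, -1.2]
gripper_width: 47.5
grasp_force: 62.4
clock 19.45 pos [ 590.4 -164.9   77.2] closing -176.1 z [ 1.3e-03 -3.0e-04 -1.0e+00] shift [-0.0003 -0.0011  0.0306]
turn [-0.07 -0.02 -0.07]
```

```bash
python3 -m pendant '[[0,-0.001,0.015,0,0,0,0.02],[0,0,0.008,0,0,0,0.02],[0,0,0.004,0,0,0,0.02],[0,0,0.002,0,0,0,0.02],[0,0,0,0,0,0,0.02],[0,0,0,0,0,0,0.02],[0,0,0,0,0,0,0.02]]'
python3 -m pendant '[[0,0,0.0005,0,0,0,0.02],[0,0,0.0005,0,0,0,0.02],[0,0,0.0005,0,0,0,0.02],[0,0,0,0,0,0,0.02],[0,0,0,0,0,0,0.02]]'
```

```text
clock: 20.15
position: [591.8, -164.7, 46.8]
ee_rot: [0.731, -0.683, 0.0, -0.0]
contact_force: [-0.6, 0.6, -1.1]
gripper_width: 47.5
grasp_force: 62.4
clock: 20.65
position: [591.8, -164.7, 46.7]
ee_rot: [0.731, -0.682, 0.0, -0.0]
contact_force: [-2.8, 1.7, 7.2]
gripper_width: 47.9
grasp_force: 63.2
```

```bash
python3 -m pendant '[[0,0,0,0,0,0,0.085],[0,0,0,0,0,0,0.085],[0,0,0,0,0,0,0.085],[0,0,0,0,0,0,0.085],[0,0,-0.02,0,0,0,0.085],[0,0,-0.05,0,0,0,0.085],[0,0,-0.05,0,0,0,0.085],[0,0,-0.022,0,0,0,0.085],[0,0,0,0,0,0,0.085],[0,0,0,0,0,0,0.085]]'
python3 -c "
from h import *
snap('w8')"
python3 -m pendant '[[-0.0457,0.0232,0,0,0,0,0.085],[-0.0457,0.0232,0,0,0,0,0.085],[-0.0457,0.0232,0,0,0,0,0.085],[-0.0457,0.0232,0,0,0,0,0.085],[-0.0457,0.0232,0,0,0,0,0.085],[-0.0457,0.0232,0,0,0,0,0.085],[-0.0457,0.0232,0,0,0,0,0.085],[-0.0457,0.0232,0,0,0,0,0.085],[-0.0457,0.0232,0,0,0,0,0.085],[-0.0457,0.0232,0,0,0,0,0.085],[0,0,0,0,0,0,0.085],[0,0,0,0,0,0,0.085]]'
python3 -c "
from h import *
c=snap('w9'); plan(330,275,190,184)
a=cv2.imread('pics/w8.png');b=cv2.imread('pics/w9.png')
cv2.imwrite('pics/w89.png',np.vstack([cv2.resize(a,(320,240)),b[:350,:320]]) if 0 else np.hstack([cv2.resize(a[80:330],(240,107)).repeat(1,0) if 0 else cv2.copyMakeBorder(cv2.resize(a,(240,180)),0,240,0,0,cv2.BORDER_CONSTANT),b]))
"
```

```text
clock: 21.65
position: [591.3, -164.6, 187.2]
ee_rot: [0.731, -0.683, -0.0, -0.0]
contact_force: [0.0, 0.1, -0.3]
gripper_width: 85.0
grasp_force: 0.0
clock: 22.9
position: [334.1, 264.8, 185.9]
ee_rot: [0.732, -0.681, 0.0, 0.002]
contact_force: [0.1, -0.6, -0.8]
gripper_width: 85.3
grasp_force: 0.0
clock 22.95 pos [334.7 264.  186. ] closing -176.0 z [-0.002 -0.003 -1.   ] shift [-0.0113  0.0039 -0.004 ]
turn [ 0.13 -0.16 -0.04]
```

View pics/w89.png

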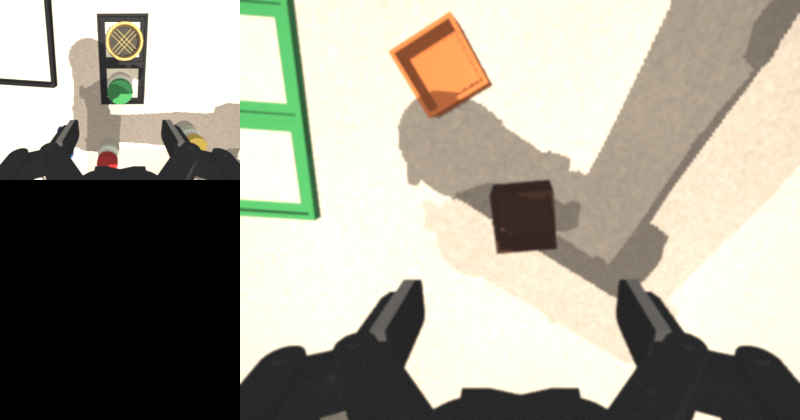

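Cup brown silhouette spans about (251–316, 180–253) in the wrist frame; I'll fit the box model to its mask.

```bash
cat >> h.py <<'E'
def fitbox(tag,guess,roi,thr=45,b=5.3):
    from scipy.optimize import minimize
    c=pickle.load(open(tag+".pkl","rb")); x,y,w,h=roi
    im=c["image"].max(2); m=np.zeros(im.shape,np.uint8); m[y:y+h,x:x+w]=(im[y:y+h,x:x+w]<thr)
    n,l,s,_=cv2.connectedComponentsWithStats(m); k=1+s[1:,4].argmax(); m=(l==k).astype(np.uint8); print("blob",s[k])
    u=-R.from_quat(c["rotation"]).as_matrix()[:2,1]; u/=np.linalg.norm(u)
    def sil(p):
        t=p[2]*10/57.3; q=np.array([[i,j] for i in(-26,26) for j in(-26,26)])@np.array([[np.cos(t),np.sin(t)],[-np.sin(t),np.cos(t)]])+p[:2]*10+b*u
        P=np.r_[np.c_[q,0*q[:,:1]],np.c_[q,0*q[:,:1]+40]]; hl=cv2.convexHull((proj(c,P)*16).astype(np.int32))
        o=np.zeros_like(m); cv2.fillConvexPoly(o,hl,1,shift=4); return o
    f=lambda p:1-(sil(p)&m).sum()/(sil(p)|m).sum()
    r=min((minimize(f,np.array([guess[0],guess[1],a])/10,method="Nelder-Mead",options=dict(initial_simplex=np.array([guess[0],guess[1],a])/10+np.array([[0,0,0],[1,0,0],[0,1,0],[0,0,1]]))) for a in(-30,-5,20)),key=lambda r:r.fun)
    return r.x*10,r.fun
E
python3 -c "
from h import *
c=pickle.load(open('w9.pkl','rb'));print(c['image'][150:270:12,286].tolist())
for t in(40,60): print(fitbox('w9',(330,272),(235,160,100,110),t))
"
```

```text
[[111, 101, 89], [114, 103, 90], [108, 98, 87], [30, 20, 17], [33, 22, 18], [31, 23, 18], [31, 23, 19], [28, 21, 17], [28, 16, 16], [170, 154, 135]]
blob [ 251  181   65   70 3712]
(array([331.43844125, 282.33881409,  11.48793601]), np.float64(0.16938912508391135))
blob [ 250  180   67   72 4151]
(array([330.77371244, 282.89511846,   9.85358555]), np.float64(0.07240223463687145))
```

```bash
python3 -m pendant '[[-0.016,0.002,0.03,0,0,0,0.085],[0,0,0,0,0,-5.5,0.085],[0,0,0.03,0,0,0,0.085],[0,0,0,0,0,0,0.085],[0,0,0,0,0,0,0.085]]'
python3 -c "
from h import *
c=snap('w10'); plan(331,281,37,189.5)
for t in(60,): print(fitbox('w10',(331,281),(200,130,160,160),t))
"
```

```text
clock: 23.45
position: [332.8, 278.9, 127.0]
ee_rot: [0.762, -0.648, 0.0, 0.001]
contact_force: [1.1, 0.6, 0.6]
gripper_width: 85.3
grasp_force: 0.0
clock 23.5 pos [333.  279.8 127.7] closing -170.7 z [ 2.e-04 -4.e-04 -1.e+00] shift [-0.0016  0.0018  0.0907]
turn [-0.01 -0.02 -0.19]
blob [ 244  182   81   88 6796]
(array([329.77559981, 283.73855274,   9.28174422]), np.float64(0.046710618600084186))
```

```bash
python3 -m pendant '[[-0.0027,0.0026,0.040,0,0,0,0.085],[0,0,0.035,0,0,0,0.085],[0,0,0.0155,0,0,0,0.085],[0,0,0,0,0,0,0.085],[0,0,0,0,0,0,0.02],[0,0,0,0,0,0,0.02],[0,0,0,0,0,0,0.02],[0,0,0,0,0,0,0.02],[0,0,0,0,0,0,0.02],[0,0,0,0,0,0,0.02]]'
python3 -c "
from h import *
plan(567,210,120,180.5)
d=pickle.load(open('im0.pkl','rb'))
"
```

```text
clock: 24.5
position: [330.0, 283.8, 38.6]
ee_rot: [0.763, -0.646, -0.0, -0.002]
contact_force: [-0.6, -1.1, 6.0]
gripper_width: 50.9
grasp_force: 62.9
clock 24.5 pos [330.  283.8  38.6] closing -170.6 z [ 0.0021  0.0032 -1.    ] shift [ 0.1114 -0.2219 -0.0812]
turn [-0.13  0.17  8.94]
```

```bash
python3 -m pendant '[[0,0,-0.04,0,0,0,0.02],[0,0,-0.05,0,0,0,0.02],[0.0121,-0.0391,-0.01,0,0,0,0.02],[0.0121,-0.0391,0,0,0,0,0.02],[0.0121,-0.0391,0,0,0,0,0.02],[0.0121,-0.0391,0,0,0,0,0.02],[0.0121,-0.0391,0,0,0,0,0.02],[0.0121,-0.0391,0,0,0,0,0.02],[0,0,0,0,0,4.5,0.02],[0,0,0,0,0,4.5,0.02],[0,0,0,0,0,0,0.02],[0,0,0,0,0,0,0.02]]'
python3 -c "
from h import *
c=snap('w11'); plan(573,250,150,180.5)
"
```

```text
clock: 25.7
position: [572.5, 249.4, 137.5]
ee_rot: [0.71, -0.704, 0.0, -0.0]
contact_force: [0.1, -0.1, -1.1]
gripper_width: 51.1
grasp_force: 62.8
clock 25.75 pos [572.4 249.6 137.5] closing -179.5 z [ 7.e-04  6.e-04 -1.e+00] shift [-0.0004 -0.0006 -0.0125]
turn [-0.04  0.03  0.01]
```

View pics/w11.png

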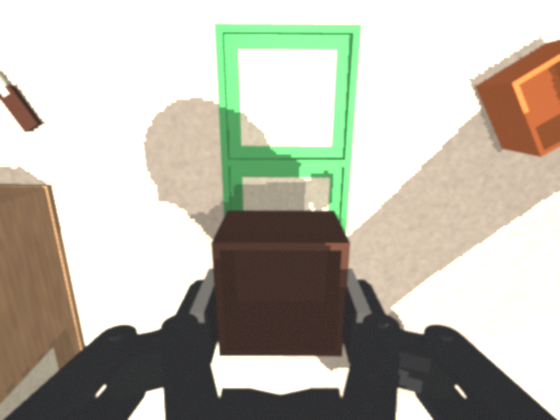

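Green tray: near-end corners (216,26), (359,27); divider line about (226,158)–(350,160).

```bash
python3 -c "
from h import *
q=wray('w11',[(216,26),(359,27),(226,158),(350,160)],10);print(q,'mid',(q[0]+q[1])/2,(q[2]+q[3])/2)
print(wray('w9',(78,218),10))
"
```

```text
[[616.06779316 126.69830932]
 [523.61194246 126.52204473]
 [613.225827   211.84582213]
 [523.06699564 212.54921102]] mid [569.83986781 126.61017702] [568.14641132 212.19751657]
[[518.38096132 301.88648026]]
```

```bash
python3 -m pendant '[[-0.0054,0.0024,0.030,0,0,0,0.02],[0,0,0.040,0,0,0,0.02],[0,0,0.015,0,0,0,0.02],[0,0,0.006,0,0,0,0.02],[0,0,0.003,0,0,0,0.02],[0,0,0,0,0,0,0.02],[0,0,0,0,0,0,0.02],[0,0,0,0,0,0,0.02]]'
python3 -m pendant '[[0,0,0.001,0,0,0,0.02],[0,0,0.001,0,0,0,0.02],[0,0,0,0,0,0,0.02],[0,0,0,0,0,0,0.02]]'
```

```text
clock: 26.55
position: [570.7, 255.2, 44.0]
ee_rot: [0.71, -0.704, 0.0, -0.001]
contact_force: [0.2, 0.1, 0.3]
gripper_width: 50.9
grasp_force: 62.8
clock: 26.95
position: [570.6, 255.1, 42.6]
ee_rot: [0.71, -0.704, 0.0, -0.001]
contact_force: [-1.7, -0.8, 6.4]
gripper_width: 50.8
grasp_force: 63.5
```

```bash
python3 -m pendant '[[0,0,0,0,0,0,0.085],[0,0,0,0,0,0,0.085],[0,0,0,0,0,0,0.085],[0,0,0,0,0,0,0.085],[0,0,-0.02,0,0,0,0.085],[0,0,-0.05,0,0,0,0.085],[0,0,-0.05,0,0,0,0.085],[0,0,-0.02,0,0,0,0.085],[0,0,0,0,0,0,0.085],[0,0,0,0,0,0,0.085]]'
python3 -c "
from h import *
snap('w12')"
python3 -m pendant '[[0.0389,0.0174,0,0,0,0,0.085],[0.0389,0.0174,0,0,0,0,0.085],[0.0389,0.0174,0,0,0,0,0.085],[0.0389,0.0174,0,0,0,0,0.085],[0.0389,0.0174,0,0,0,0,0.085],[0.0389,0.0174,0,0,0,0,0.085],[0.0389,0.0174,0,0,0,0,0.085],[0.0389,0.0174,0,0,0,0,0.085],[0,0,0,0,0,0,0.085],[0,0,0,0,0,0,0.085],[0,0,0,0,0,0,0.085]]'
python3 -c "
from h import *
c=snap('w13'); plan(434,-57.5,41,180.5)
hsv=cv2.cvtColor(c['image'],cv2.COLOR_RGB2HSV)
m=cv2.inRange(hsv,(22,150,60),(35,255,255)); n,l,s,ce=cv2.connectedComponentsWithStats(m)
for i in range(1,n):
  if s[i,4]>300: print(s[i],ce[i],wray('w13',ce[i],65))
"
```

```text
clock: 27.95
position: [569.7, 254.7, 180.6]
ee_rot: [0.71, -0.705, -0.0, 0.0]
contact_force: [0.4, -0.1, 0.0]
gripper_width: 85.1
grasp_force: 0.0
clock: 29.1
position: [433.3, -57.0, 180.1]
ee_rot: [0.71, -0.704, -0.0, 0.001]
contact_force: [0.4, 0.8, -0.2]
gripper_width: 85.2
grasp_force: 0.0
clock 29.15 pos [433.5 -56.7 180.2] closing -179.5 z [-1.1e-03 -3.0e-04 -1.0e+00] shift [ 0.0007 -0.0006  0.1392]
turn [ 0.06 -0.01 -0.02]
[ 253  185   58   59 2640] [281.85568182 213.85454545] [[432.94769887 -56.48155012]]
```

View pics/w12.png

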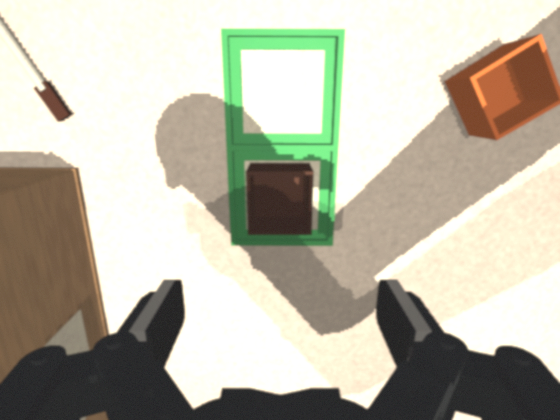

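The brown cup stands flat in the far compartment, (245–313, 165–235), clear of the walls; the yellow lid is directly under the tool.

```bash
python3 -m pendant '[[0.0003,0.0003,0.040,0,0,0,0.085],[0,0,0.040,0,0,0,0.085],[0,0,0.040,0,0,0,0.085],[0,0,0.0190,0,0,0,0.085],[0,0,0,0,0,0,0.085],[0,0,0,0,0,0,0.02],[0,0,0,0,0,0,0.02],[0,0,0,0,0,0,0.02],[0,0,0,0,0,0,0.02],[0,0,0,0,0,0,0.02],[0,0,0,0,0,0,0.02],[0,0,0,0,0,0,0.02]]'
python3 -c "
from h import *
plan(570.5,168,50,180.5)
"
```

```text
clock: 30.35
position: [433.8, -57.3, 43.5]
ee_rot: [0.71, -0.704, 0.001, -0.001]
contact_force: [-1.2, 2.4, 6.7]
gripper_width: 47.4
grasp_force: 62.1
clock 30.35 pos [433.8 -57.3  43.5] closing -179.6 z [ 3.2e-03  7.0e-04 -1.0e+00] shift [-0.2242 -0.1385 -0.0059]
turn [-0.18  0.04 -0.05]
```

```bash
python3 -m pendant '[[0,0,-0.02,0,0,0,0.02],[0,0,-0.04,0,0,0,0.02],[-0.0374,-0.0231,-0.01,0,0,0,0.02],[-0.0374,-0.0231,0,0,0,0,0.02],[-0.0374,-0.0231,0,0,0,0,0.02],[-0.0374,-0.0231,0,0,0,0,0.02],[-0.0374,-0.0231,0,0,0,0,0.02],[-0.0374,-0.0231,0,0,0,0,0.02],[0,0,0.03,0,0,0,0.02],[0,0,0,0,0,0,0.02],[0,0,0,0,0,0,0.02],[0,0,0,0,0,0,0.02]]'
python3 -c "
from h import *
plan(570.5,168,47.5,180.5)
"
```

```text
clock: 31.55
position: [570.1, 167.3, 83.3]
ee_rot: [0.71, -0.705, 0.0, -0.001]
contact_force: [0.3, 0.7, -1.6]
gripper_width: 47.4
grasp_force: 62.6
clock 31.55 pos [570.1 167.3  83.3] closing -179.6 z [ 1.7e-03  6.0e-04 -1.0e+00] shift [-0.0007 -0.0003  0.0358]
turn [-0.1   0.04 -0.11]
```

```bash
python3 -m pendant '[[-0.0005,0,0.018,0,0,0,0.02],[0,0,0.010,0,0,0,0.02],[0,0,0.004,0,0,0,0.02],[0,0,0.002,0,0,0,0.02],[0,0,0.001,0,0,0,0.02],[0,0,0,0,0,0,0.02],[0,0,0,0,0,0,0.02]]'
python3 -m pendant '[[0,0,0.0005,0,0,0,0.02],[0,0,0.0005,0,0,0,0.02],[0,0,0.0005,0,0,0,0.02],[0,0,0,0,0,0,0.02],[0,0,0,0,0,0,0.02]]'
```

```text
clock: 32.25
position: [570.1, 168.1, 47.6]
ee_rot: [0.71, -0.704, 0.0, -0.0]
contact_force: [-0.9, -1.8, 2.2]
gripper_width: 47.3
grasp_force: 63.1
clock: 32.75
position: [570.0, 168.1, 47.5]
ee_rot: [0.71, -0.704, 0.0, -0.0]
contact_force: [-3.6, -2.2, 11.8]
gripper_width: 47.3
grasp_force: 64.1
```

Touching the floor; release, rise and check everything.

```bash
python3 -m pendant '[[0,0,0,0,0,0,0.085],[0,0,0,0,0,0,0.085],[0,0,0,0,0,0,0.085],[0,0,0,0,0,0,0.085],[0,0,-0.02,0,0,0,0.085],[0,0,-0.05,0,0,0,0.085],[0,0,-0.05,0,0,0,0.085],[0,0,-0.04,0,0,0,0.085],[0.03,0.04,0,0,0,0,0.085],[0.03,0.04,0,0,0,0,0.085],[0.03,0.04,0,0,0,0,0.085],[0,0,0,0,0,0,0.085]]'
python3 -c "
from h import *
from bench import arm
a=arm.get_image('scene')['image'][100:340,170:440,::-1]
cv2.imwrite('pics/f.png',cv2.convertScaleAbs(cv2.resize(a,None,fx=2.5,fy=2.5,interpolation=cv2.INTER_CUBIC),alpha=1.5))"
```

```text
clock: 33.95
position: [444.4, 73.7, 204.4]
ee_rot: [0.709, -0.705, -0.002, 0.002]
contact_force: [0.2, -0.6, 1.9]
gripper_width: 85.2
grasp_force: 0.0
```

View pics/f.png

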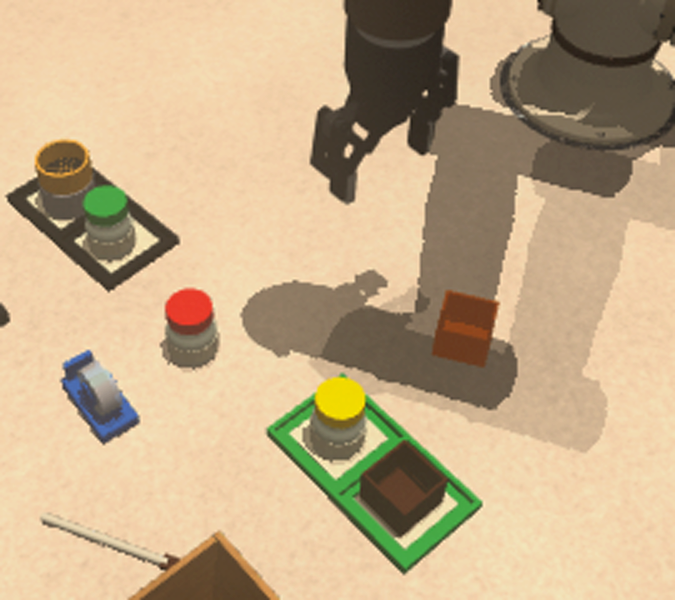

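The picture shows all five things upright in their compartments, the sieve squarely on the pan near (63,165), and the red jar, orange cup and dispenser where they were.

```bash
python3 -m pendant '[[0,0,0,0,0,0,0.085],[0,0,0,0,0,0,0.085],[0,0,0,0,0,0,0.085]]'; python3 -c "
from bench import arm
print(arm.job_done())"
```

```text
clock: 34.3
position: [451.5, 78.1, 205.1]
ee_rot: [0.71, -0.704, 0.0, 0.0]
contact_force: [-0.7, -0.2, 0.8]
gripper_width: 85.0
grasp_force: 0.0
the job is handed in; nothing more can be done
None
```

Both kits are made up as asked, with the red jar, orange cup and dispenser left where they stood; I handed the job in at about 34 s, and the hand-in call gave no verdict.

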